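# Clip on the stage sensor and switch on the stage heater

## Task

Get the warming stage ready: squeeze the yellow spring clip (the temperature sensor) open, take it off its parking stand and release it, pushed fully down, astride the bright upright metal fin on the black stage plate. Only then turn the big black switch on top of the white controller clockwise (from the red dot to the green dot) until it clicks over into its on notch, and let go. Leave the blue clip, the dish, the bottle and the jar where they are.

Things in the scene. Friction and masses are not known exactly. Their poses are not given: they have to be found in the camera images.
- sensor: Yellow spring clip (the sensor), jaws down astride the parking fin; 92 mm tall, 26 mm wide (y), 75 g. Origin: centre of the crotch, where a fin's top edge rests when it is fully down. z up, x across the fin (opening direction), y along it. Jaws reach 32 mm below the origin. A white pod sticks out to y = +35 mm at z = 2 to 22 mm. Either way round is right.
- sensor_jaw (a joint): Opening of the yellow clip, rad: 0 = closed on a 4 mm fin (about -0.04 with nothing between the jaws), 0.36 = fully open; a spring closes it.
- sensor_grip (a point): Between the yellow clip's handles, 45 mm above its origin, same axes: height for the finger pads. Handles splay to +x and -x: outer faces 30 mm apart 18 mm above the origin, 58 mm apart at their tops (59 mm above). Squeezed together along x (about 10 N, gripper 25 N is fine) they stand upright, 25 to 32 mm over all, and the jaws open to 30 mm at the tips.
- post_top (a point): Top of the fixed white post with a black cap on the stage plate, 32 mm across, 190 mm above the table, beyond the +y end of the fin: an obstacle.
- spare: Blue spring clip, same shape, size and frame as the yellow one, beside it on the parking stand, 62 to 74 mm away centre to centre. Leave it.
- stand_edge (a point): Middle of the top edge of the parking stand's fin, 75 mm above the table. y along the fin (150 mm long, 4 mm thick), x across it, z up. The grey foot is 90 (x) by 170 (y) by 14 mm, fixed.
- stage_edge (a point): Middle of the top edge of the bright aluminium fin on the warming stage, 85 mm above the table, 55 mm above the black plate. y along the fin (100 mm long, 4 mm thick), x across it, z up. The black plate (150 in x by 190 mm in y) is centred at x = -45, y = +35 mm in this frame. Fixed.
- dial_grip (a point): On the axis of the black bar-shaped switch, 100 mm above the table: pad height. Turns with it: x along the bar, white pointer line on its -x end. Bar 74 (x) by 14 mm (y), top 14 mm above, 60 mm disc 22 mm below this point.
- controller: White box fixed to the bench, 140 (x) by 150 (y) by 65 mm high; origin at the centre of its underside. The switch axis is at x = -12, y = 0 mm. Two grey bump guards, wire hoops 8 mm thick, stand on its top along x from x = -49 to +25 mm at y = +64 and -64 mm, up to 107 mm above the table: keep open fingers between them and the bar. A 12 mm high black display lies at x = +42 to +66 mm.
- dial (a joint): Angle of the switch, rad, growing clockwise seen from above. Two rest notches: 0 = off (pointer at the red dot), 1.05 (60 degrees) = on (green dot). In between it resists with up to 0.2 N m, snaps over at 0.52 and settles in the nearer notch when let go (both are end stops).
- dish: Clear closed culture dish, 90 mm across, 17 mm high, on the black stage plate beside the fin; origin at the centre of its underside. Leave it.
- bottle: Amber bottle with a blue cap, 60 mm across, 150 mm tall, standing on the bench; origin at the centre of its underside. Leave it.
- jar: Glass jar with a white lid, 68 mm across, 90 mm tall, standing on the bench; origin at the centre of its underside. Leave it.

How it is judged:
By the outcome, as a careful person would: the job done as asked, in the order asked, and still so for the second after the job is handed in, with the robot touching nothing.
It also fails if it takes over 64 s, if anything falls off the work surface, if the arm or the gripper's body presses on something with over 40 N, if the wrist force passes 120 N, or if a joint passes its speed limit or range.

## Robot

A 6-joint arm with a two-finger parallel gripper is mounted at the origin on the work surface. World frame = base frame: x ahead of the robot, y to its left, z up, the work surface at z = 0. Lengths are in mm, angles in rad, forces in N, time in s.
With the tool pointing down it reaches from about 350 to 975 mm from the base axis. Payload 7.1 kg.
Tool frame: the origin (TCP) lies at the very end of the fingers, on their centre line; the grasp point (between the pads) lies 19 mm behind it; z points along the fingers, y is the line along which they close (so a half turn about z gives the same grasp; the last joint's range is limited). The gripper opens to 88 mm and grips with 3 to 60 N. Pads are 20 mm wide; open, the fingers measure 115 mm over their backs; the gripper's body (75 mm by 178 mm) begins 61 mm behind the grasp point.
Start: joints at [-0.019, 0.423, 1.63, -0, 1.089, -0.019], TCP at [624.984, 0.026, 222.675] pointing down, gripper open.
Joint ranges: [-3, 3], [-0.9, 2.11], [0.09, 2.58], [-1.31, 4.45], [0.11, 2.69], [-2.54, 2.54]. Speed limits (rad/s): [2.39, 2.39, 3.01, 3.14, 3.14, 3.14].

## Interface

Orientations are given as a rotation vector (axis times angle).
In Python, from workcell import ctrl, optics gives the robot as it stands.
- The arm moves only by the shell command python3 -m jog 'ROWS'. ROWS is JSON, a list of rows, each a list of 7 numbers: the shift along the tool's x, y, z in units of 40 mm (1.0 is 40 mm), then the turn, a rotation vector about the tool's x, y, z in units of 6 degrees (1.0 is 6 degrees), then the opening, from 0 (shut) to 1 (fully open). A call has 1 to 20 rows; each row shifts and turns the commanded pose from where the row before left it, along the tool's axes as they then stand; what a row does not reach is not made up. A row lasts 1/10 s, in which the tool goes at most 50 mm and 8.59 degrees, less where a joint would pass 70% of its speed; a pose out of reach is approached as far as the arm can. A call is refused whole if a number of a shift passes 1 or a number of a turn 1, either way. A call with a gripper value outside its range is refused whole. The fingers move at their own pace and stop on an object; the grip force is fixed at half the most. Time passes only in rows, so rows that do not move let the fingers close. It gives the time, the measured TCP pose, the force, the opening and the grip force at its end, in the units of the state.
- ctrl.get_obs(): the state, without advancing time (a new reading comes with each control period).
- optics.get_image(name): name is "scene" or "side" or "wrist"; returns the picture (400x640x3 uint8, red, green, blue); there is no depth.
- optics.camera_model(name): a dict with "fov_y" (degrees; the focal length in pixels is half the picture's height over the tangent of half this angle, whatever the lens; pixels are square), "cx", "cy" (the principal point, pixels), "k1" (the pictures are not rectified: a ray, as slopes to the right and down, at radius r is drawn at 1 + k1 r^2 times it, then the intrinsics apply), "view" (4x4, takes a point from world to camera coordinates); the wrist camera has in their place "hand_eye" (4x4, takes a point from camera to tool coordinates, whose origin is the TCP and whose axes are the flange's). Camera axes: x right, y up, looking along -z (the intrinsics and any distortion apply to the point x, -y, -z); pixel columns grow to the right and rows downward; lengths in mm; the calibration is good to about 2 mm. A picture is of the moment at which its call begins: read the wrist's pose just before it. camera_model takes no time and is no camera call.
- ctrl.close_job(): hands the job in; it is judged then, once.
Trained networks look in the newest picture that a camera, given by its name, has taken for a name from the list of things; names that differ only in an ending like _2 or _b are one class to them, and where a whole thing is asked for, a point or a joint stands for the part that bears it (a point fixed in the world has none). Each returns a list of dicts, best first, with "conf" (0 to 1); they miss things now and then, are a little off and sometimes report something else, mostly with a low value. They report only what shows in the picture. A call takes as long as a camera call.
- optics.masks_of(target, camera): "pixels" (400x640 bool, what is visible of it) and "extent" ([centre column, centre row, width, height] in pixels, round what is visible of it).
The state is a dict: "t": time; "qpos": joint angles; "qvel": joint speeds; "joint_torque": joint torques, N m; "ee_pos": TCP position; "orientation": TCP orientation; "ft_force": force on the tool from outside, world axes, zero at the start; "moment": the same for the moment, N m; "width": finger opening in mm; "grasp_force": force on a finger pad.
Only numpy, scipy, OpenCV 4.12 (cv2) and the standard library are available. Lean on these libraries where they do the work, as an engineer would, in place of code of your own. Each camera call takes 0.05 s, during which the arm holds its last target. There are 200 camera calls.

## Working session

There is one attempt and no reset: what is moved stays moved. The work goes in short steps, Python scripts to look and compute and a shell command to move; the robot and the scene stay as the last step left them, time stands still between calls to the robot, and variables do not carry over. Pictures are saved under pics/ and viewed, at most 12 in all, crops included, and the job is handed in when it is done.

```bash
ls; mkdir -p pics; cat > h.py <<'E'
import numpy as np, cv2
from workcell import ctrl, optics
E
python3 - <<'E'
from h import *
o=ctrl.get_obs(); print(o)
for c in ["scene","side","wrist"]:
    m=optics.camera_model(c); print(c,{k:np.round(np.array(v),4).tolist() for k,v in m.items()})
    im=optics.get_image(c); cv2.imwrite(f"pics/{c}0.png",im[:,:,::-1])
    for n in ["sensor","spare","stand_edge","stage_edge","dial_grip","controller","dish","bottle","jar","post_top"]:
        try:
            r=optics.masks_of(n,c); print(n,[(round(d['conf'],2),np.round(d['extent']).tolist()) for d in r[:2]])
        except Exception as e: print(n,e)
E
```

```text
pics
{'t': 0.0, 'qpos': array([-1.90025492e-02,  4.23851365e-01,  1.63068152e+00,  1.00217471e-05,
        1.08860699e+00, -1.90126086e-02]), 'qvel': array([ 2.66397253e-05,  1.33758988e-03,  6.71254805e-04, -1.19108977e-03,
        1.22836962e-03,  5.96410463e-04]), 'joint_torque': array([ 1.28069914e-03, -5.44622147e+01, -2.73670936e+01,  6.42951974e-02,
        2.27214623e-02, -1.51321510e-04]), 'ee_pos': array([6.24442452e+02, 3.74718210e-02, 2.21898464e+02]), 'orientation': array([-2.22064263e+00, -2.22065463e+00,  1.67491435e-03]), 'ft_force': array([ 0.7596261 ,  0.80613011, -0.40859441]), 'moment': array([ 0.02432483,  0.02151864, -0.01374671]), 'grasp_force': 0.0, 'width': 87.63467832734631}
scene {'fov_y': 55.5357, 'cx': 314.6591, 'cy': 199.6906, 'k1': -0.0834, 'view': [[0.0976, 0.9951, 0.0164, -58.1638], [-0.8307, 0.0724, 0.5521, 397.4701], [0.5482, -0.0675, 0.8336, -1287.6086], [0.0, 0.0, 0.0, 1.0]]}
sensor [(0.69, [200.0, 183.0, 24.0, 29.0])]
spare [(0.83, [173.0, 191.0, 28.0, 33.0])]
stand_edge []
stage_edge [(0.96, [316.0, 233.0, 97.0, 75.0])]
dial_grip [(0.84, [430.0,
[... 988 characters left out ...]
22.0, 26.0, 39.0])]
post_top [(0.96, [332.0, 215.0, 78.0, 84.0])]
wrist {'fov_y': 64.1302, 'cx': 318.8097, 'cy': 197.9982, 'k1': -0.0287, 'hand_eye': [[0.0013, 0.9626, 0.2709, 74.4566], [1.0, -0.0008, -0.0018, 0.4877], [-0.0015, 0.2709, -0.9626, -162.0811], [0.0, 0.0, 0.0, 1.0]]}
sensor []
spare [(0.4, [419.0, 323.0, 67.0, 96.0])]
stand_edge [(0.64, [219.0, 358.0, 71.0, 55.0])]
stage_edge [(0.69, [286.0, 169.0, 172.0, 204.0])]
dial_grip [(0.32, [285.0, 170.0, 174.0, 205.0])]
controller []
dish [(0.89, [277.0, 219.0, 81.0, 77.0]), (0.5, [202.0, 379.0, 9.0, 2.0])]
bottle [(0.74, [419.0, 321.0, 66.0, 94.0])]
jar [(0.75, [64.0, 48.0, 128.0, 87.0])]
post_top [(0.93, [285.0, 172.0, 170.0, 203.0])]
```

```bash
python3 - <<'E'
import cv2
a=cv2.imread("pics/scene0.png")[125:345,145:475]; cv2.imwrite("pics/a.png",cv2.resize(a,None,fx=2.4,fy=2.4,interpolation=2))
a=cv2.imread("pics/side0.png")[145:355,205:445]; cv2.imwrite("pics/b.png",cv2.resize(a,None,fx=2.8,fy=2.8,interpolation=2))
E
```

```text
(no output)
```

View pics/a.png

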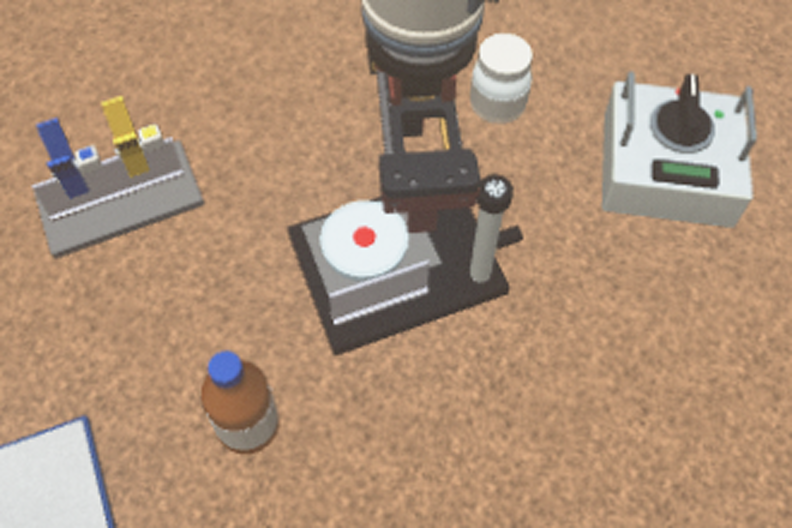

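View pics/b.png

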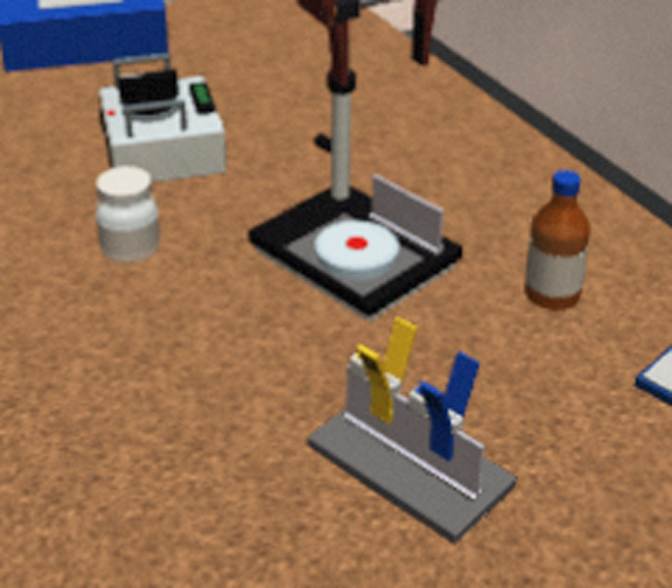

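```bash
cat > h.py <<'E'
import numpy as np, cv2
from scipy.optimize import least_squares
from scipy.spatial.transform import Rotation as R
from workcell import ctrl, optics
def cam(name,obs=None):
    m=optics.camera_model(name)
    if name=="wrist":
        T=np.eye(4);T[:3,:3]=R.from_rotvec(obs["orientation"]).as_matrix();T[:3,3]=obs["ee_pos"]
        V=np.linalg.inv(T@np.array(m["hand_eye"]))
    else: V=np.array(m["view"])
    return dict(V=V,f=200/np.tan(np.radians(m["fov_y"])/2),cx=m["cx"],cy=m["cy"],k=m["k1"])
def proj(c,P):
    P=np.atleast_2d(P); q=P@c["V"][:3,:3].T+c["V"][:3,3]
    s=np.c_[q[:,0]/-q[:,2],-q[:,1]/-q[:,2]]; s=s*(1+c["k"]*(s**2).sum(1,keepdims=True))
    return s*c["f"]+[c["cx"],c["cy"]]
def tri(obs):  # [(cam,uv)...]
    r=least_squares(lambda p:np.concatenate([proj(c,p)[0]-uv for c,uv in obs]),[500,0,80.])
    return r.x,np.abs(r.fun).max()
def atz(c,uv,z):
    return np.r_[least_squares(lambda p:proj(c,[p[0],p[1],z])[0]-uv,[500,0]).x,z]
def fit(items,p0):  # items: (cam, local_pt, uv); pose=[x,y,z,yaw]
    def f(p):
        M=R.from_euler("z",p[3]).as_matrix()
        return np.concatenate([proj(c,M@np.array(l,float)+p[:3])[0]-uv for c,l,uv in items])
    r=least_squares(f,p0); return r.x,np.round(np.abs(r.fun).reshape(-1,2).max(1),1)
E
python3 - <<'E'
from h import *
s,d=cam("scene"),cam("side")
A=lambda u,v:np.array([u/2.4+145,v/2.4+125]); B=lambda u,v:np.array([u/2.8+205,v/2.8+145])
P=lambda n,r:print(n,np.round(r[0],1),round(r[1],1))
P("yel",tri([(s,[200,183]),(d,[341,277])])); P("blu",tri([(s,[173,191]),(d,[364,288])]))
P("ypod",tri([(s,A(151,132)),(d,B(357,367))]))
P("bpod",tri([(s,A(88,154)),(d,B(415,399))]))
P("standA",tri([(s,A(35,185)),(d,B(480,443))]))
P("standB",tri([(s,A(183,141)),(d,B(346,360))]))
P("stageA",tri([(s,A(328,293)),(d,B(440,212))]))
P("stageB",tri([(s,A(430,262)),(d,B(372,178))]))
P("post",tri([(s,A(495,188)),(d,B(342,78))]))
P("dial",tri([(s,A(687,115)),(d,B(150,88))]))
P("dish",(atz(s,A(364,237),47),0));P("bottle",(atz(s,A(226,366),150),0));P("jar",(atz(s,A(505,52),90),0))
for n,u,v in[("red",680,92),("green",718,113),("boxFL",607,192),("boxFR",748,190+5),("boxBR",735,97),("boxBL",619,88)]: P(n,(atz(s,A(u,v),65),0))
P("dialtip",(atz(s,A(690,76),114),0));P("dialnear",(atz(s,A(685,128),114),0))
E
```

```text
yel [ 466.5 -275.6   92.2] 0.3
blu [ 490.3 -339.3   98. ] 0.7
ypod [ 453.6 -257.5   86.1] 0.0
bpod [ 476.5 -319.8   88.2] 0.5
standA [ 503.1 -377.    75. ] 0.2
standB [ 458.  -227.7   70.5] 0.5
stageA [655.1 -81.9  83.1] 0.0
stageB [628.9  17.3  78.8] 0.2
post [617.6  71.6 183.9] 0.8
dial [481.8 311.7  90. ] 0.3
dish [576.9 -43.1  47. ] 0
bottle [ 747.8 -166.4  150. ] 0
jar [378.8 129.4  90. ] 0
red [431.5 324.   65. ] 0
green [464.3 359.2  65. ] 0
boxFL [556.  211.4  65. ] 0
boxFR [572.9 360.   65. ] 0
boxBR [443.6 385.5  65. ] 0
boxBL [420.4 255.7  65. ] 0
dialtip [448.7 317.2 114. ] 0
dialnear [516.4 292.9 114. ] 0
```

```bash
python3 -m jog '[[-0.3,-0.2,0,0,0,0,1],[-0.6,-0.35,0,0,0,0,1],[-0.8,-0.45,0,0,0,0,1],[-0.8,-0.45,0,0,0,0,1],[-0.8,-0.45,0,0,0,0,1],[-0.8,-0.45,0,0,0,0,1],[-0.8,-0.45,0,0,0,0,1],[-0.8,-0.45,0,0,0,0,1],[-0.6,-0.4,0.2,0,0,0,1],[-0.6,-0.4,0.2,0,0,0,1],[0,0,0,0,0,-0.9,1],[0,0,0,0,0,-0.9,1],[0,0,0,0,0,-0.9,1],[0,0,0,0,0,0,1],[0,0,0,0,0,0,1]]'
python3 - <<'E'
from h import *
o=ctrl.get_obs();im=optics.get_image("wrist");cv2.imwrite("pics/w1.png",cv2.resize(im[:,:,::-1],(800,500),interpolation=2))
np.savez("w1",p=o["ee_pos"],o=o["orientation"])
for n in ["sensor","spare","stand_edge"]: print(n,[(round(d['conf'],2),np.round(d['extent']).tolist()) for d in optics.masks_of(n,"wrist")[:2]])
E
```

```text
t: 3.15
ee_pos: [462.5, -276.2, 206.7]
orientation: [-1.89, -2.51, 0.0]
ft_force: [-0.3, -0.7, -0.8]
width: 87.7
grasp_force: 0.0
sensor [(0.56, [323.0, 194.0, 77.0, 66.0]), (0.39, [528.0, 33.0, 184.0, 62.0])]
spare [(0.75, [327.0, 264.0, 66.0, 72.0])]
stand_edge [(0.75, [322.0, 211.0, 80.0, 159.0])]
```

View pics/w1.png

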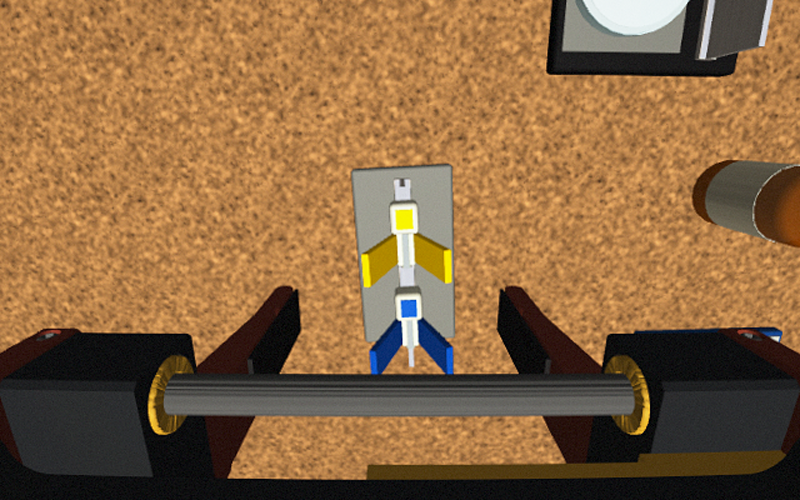

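```bash
python3 - <<'E'
from h import *
z=np.load("w1.npz");w=cam("wrist",{"ee_pos":z["p"],"orientation":z["o"]});s,d=cam("scene"),cam("side")
A=lambda u,v:np.array([u/2.4+145,v/2.4+125]); B=lambda u,v:np.array([u/2.8+205,v/2.8+145]);W=lambda u,v:np.array([u,v])/1.25
st=[(w,(0,75,0),W(402,179)),(w,(0,-75,0),W(411,366)),(s,(0,-75,0),A(35,185)),(s,(0,75,0),A(183,141)),(d,(0,-75,0),B(480,443)),(d,(0,75,0),B(346,360))]
print(fit(st,[480,-300,75,.28])); print(fit(st[2:],[480,-300,75,.28]))
ye=[(w,(-29,13,59),W(362,254)),(w,(-29,-13,59),W(364,287)),(w,(29,13,59),W(450,249)),(w,(29,-13,59),W(452,282))]
print(fit(ye,[460,-277,75,.28]))
ye2=ye+[(s,(-29,0,59),A(114,101)),(d,(29,0,59),B(404,322)),(d,(-29,0,59),B(368,349))]
p,r=fit(ye2,[460,-277,75,.28]);print(p,r)
sg=[(s,(0,-50,0),A(328,293)),(s,(0,50,0),A(430,262)),(d,(0,-50,0),B(440,212)),(d,(0,50,0),B(372,178))]
print(fit(sg,[642,-32,85,.25]))
E
```

```text
(array([ 4.79011424e+02, -3.05184318e+02,  7.69780019e+01,  3.27084517e-01]), array([1.3, 2.5, 0.3, 3.4, 0.9, 0.3]))
(array([ 4.80716201e+02, -3.02696454e+02,  7.31088785e+01,  3.00005796e-01]), array([1.2, 1.9, 1. , 0.4]))
(array([ 4.72114942e+02, -2.85520999e+02,  5.61746509e+01,  3.41289931e-01]), array([1.4, 1.4, 1.5, 1.6]))
[ 4.70544778e+02 -2.81086810e+02  6.94070964e+01  3.40033405e-01] [2.5 2.  2.7 2.  1.7 2.1 2.4]
(array([ 6.42121939e+02, -3.24394632e+01,  8.11895971e+01,  2.54502512e-01]), array([0.5, 0.6, 0.4, 0.6]))
```

```bash
python3 -m jog '[[-0.18,0.16,0.3,0,0,0,1],[0,0,0.5,0,0,-0.4,1],[0,0,0.1,0,0,0,1],[0,0,0,0,0,0,1]]'
python3 - <<'E'
from h import *
o=ctrl.get_obs();im=optics.get_image("wrist");cv2.imwrite("pics/w2.png",cv2.resize(im[80:380,120:520,::-1],(800,600),interpolation=2))
np.savez("w2",p=o["ee_pos"],o=o["orientation"])
for n in ["sensor","spare","stand_edge"]: print(n,[(round(d['conf'],2),np.round(d['extent']).tolist()) for d in optics.masks_of(n,"wrist")[:2]])
E
```

```text
t: 3.75
ee_pos: [470.7, -280.8, 169.4]
orientation: [-1.833, -2.548, 0.0]
ft_force: [-0.1, -0.3, -0.3]
width: 87.9
grasp_force: 0.0
sensor [(0.92, [315.0, 198.0, 89.0, 77.0])]
spare [(0.74, [319.0, 268.0, 75.0, 64.0])]
stand_edge [(0.65, [316.0, 212.0, 88.0, 172.0])]
```

View pics/w2.png

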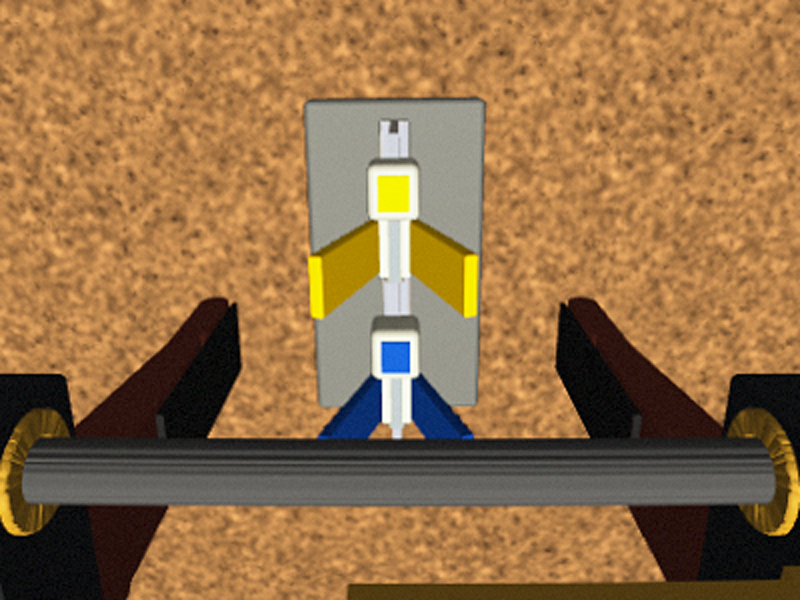

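```bash
python3 - <<'E'
from h import *
z=np.load("w2.npz");w=cam("wrist",{"ee_pos":z["p"],"orientation":z["o"]})
z=np.load("w1.npz");w1=cam("wrist",{"ee_pos":z["p"],"orientation":z["o"]})
W1=lambda u,v:np.array([u,v])/1.25
W=lambda u,v:np.array([u,v])/2+[120,80]
L=[(-29,13,59),(-29,-13,59),(29,13,59),(29,-13,59)]
a=[(w,l,W(*q)) for l,q in zip(L,[(309,256),(311,318),(477,253),(477,316)])]
b=[(w1,l,W1(*q)) for l,q in zip(L,[(362,254),(364,287),(450,249),(452,282)])]
print(fit(a,[470,-281,75,.33]));print(fit(a+b,[470,-281,75,.33]))
st=[(w,(0,75,0),W(393,120)),(w,(0,-75,0),W(397,440))]
st1=[(w1,(0,75,0),W1(402,179)),(w1,(0,-75,0),W1(411,366))]
print(fit(st+st1,[479,-305,75,.33]))
for p in [(470,-281,75,.33)]:
    M=R.from_euler("z",p[3]).as_matrix(); print([np.round((proj(w,M@np.array(l)+p[:3])[0]-[120,80])*2).tolist() for l in L+[(0,0,0),(0,-13,0)]])
    print(np.round((proj(w,[479,-305,75]+M@[0,75,0])[0]-[120,80])*2), np.round((proj(w,[479,-305,75]+M@[0,-75,0])[0]-[120,80])*2))
E
```

```text
(array([ 4.71476810e+02, -2.84697214e+02,  6.02379843e+01,  3.40421982e-01]), array([1.8, 1.8, 1.5, 1.6]))
(array([ 4.71693453e+02, -2.84931967e+02,  5.89936622e+01,  3.40783001e-01]), array([1.9, 1.6, 1.7, 1.3, 1.3, 1.9, 1.4, 2. ]))
(array([ 4.78555363e+02, -3.04688925e+02,  7.37347368e+01,  3.33992760e-01]), array([0.1, 3.8, 0.3, 4.8]))
[[303.0, 253.0], [306.0, 327.0], [482.0, 252.0], [479.0, 327.0], [394.0, 241.0], [394.0, 270.0]]
[395. 122.] [397. 450.]
```

```bash
python3 -m jog '[[0.02,0,0.5,0,0,0,1],[0,0,0.6,0,0,0,1],[0,0,0.4,0,0,0,1],[0,0,0.2,0,0,0,1],[0,0,0,0,0,0,1],[0,0,0,0,0,0,0.6],[0,0,0,0,0,0,0.4],[0,0,0,0,0,0,0.2],[0,0,0,0,0,0,0],[0,0,0,0,0,0,0],[0,0,0,0,0,0,0],[0,0,0,0,0,0,0]]'
```

```text
t: 5.15
ee_pos: [471.7, -280.8, 103.5]
orientation: [1.832, 2.549, 0.001]
ft_force: [0.2, -0.6, 6.4]
width: 35.5
grasp_force: 4.2
```

```bash
python3 -m jog '[[0,0,0,0,0,0,0],[0,0,0,0,0,0,0],[0,0,0,0,0,0,0],[0,0,0,0,0,0,0],[0,0,0,0,0,0,0]]'
python3 - <<'E'
from h import *
o=ctrl.get_obs();im=optics.get_image("wrist");cv2.imwrite("pics/w3.png",cv2.resize(im[80:380,120:520,::-1],(800,600),interpolation=2))
print(o["width"],o["grasp_force"],o["ft_force"])
E
```

```text
t: 5.65
ee_pos: [471.5, -280.7, 103.4]
orientation: [1.832, 2.55, 0.0]
ft_force: [-0.2, -0.8, 6.8]
width: 18.3
grasp_force: 30.0
18.27905682723508 30.034056901931763 [-0.20630765 -0.75012806  6.80714742]
```

View pics/w3.png

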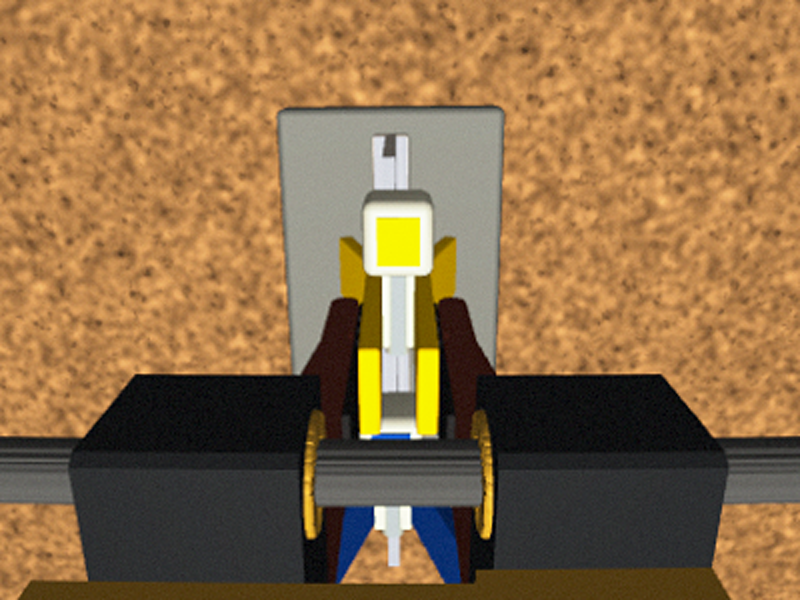

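```bash
python3 -m jog '[[0,0,-0.2,0,0,0,0],[0,0,-0.4,0,0,0,0],[0,0,-0.6,0,0,0,0],[0,0,-0.6,0,0,0,0],[0,0,-0.4,0,0,0,0],[0.1,0.14,-0.1,0,0,0,0],[0.3,0.41,0,0,0,0,0],[0.5,0.7,0,0,0,0,0],[0.6,0.85,0,0,0,0,0],[0.6,0.85,0,0,0,0,0],[0.6,0.85,0,0,0,0,0],[0.6,0.85,0,0,0,0,0],[0.5,0.7,0,0,0,0,0],[0.3,0.41,0,0,0,0,0],[0.2,0.24,0,0,0,0,0],[0,0,0,0,0,0.3,0],[0,0,0,0,0,0.35,0],[0,0,0,0,0,0,0],[0,0,0,0,0,0,0]]'
python3 - <<'E'
from h import *
o=ctrl.get_obs();im=optics.get_image("wrist");cv2.imwrite("pics/w4.png",cv2.resize(im[80:380,120:520,::-1],(800,600),interpolation=2))
np.savez("w4",p=o["ee_pos"],o=o["orientation"]); print(o["width"],o["grasp_force"],o["ft_force"])
E
```

```text
t: 7.6
ee_pos: [643.0, -41.4, 194.5]
orientation: [-1.919, -2.487, 0.001]
ft_force: [0.6, -0.8, -0.6]
width: 18.1
grasp_force: 30.0
18.0996414639142 29.991900622844696 [ 0.55715726 -0.79410281 -0.61794359]
```

View pics/w4.png

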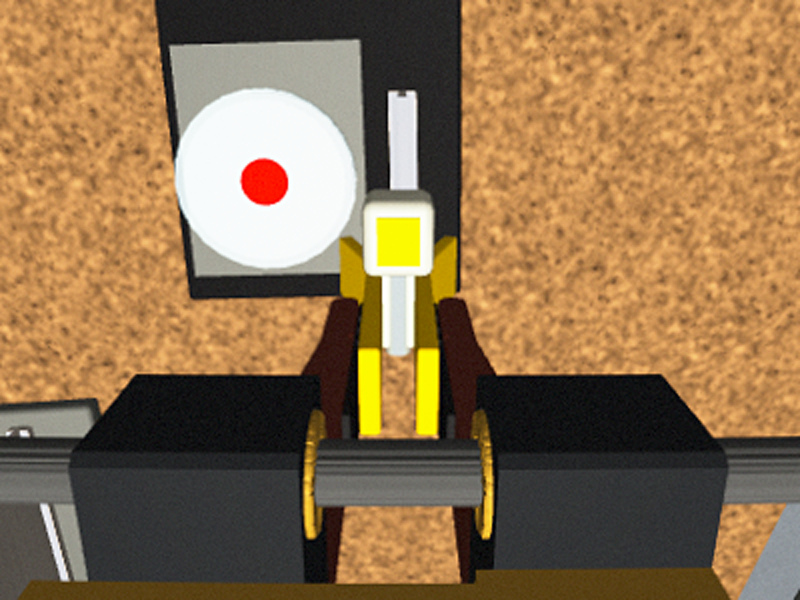

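```bash
python3 - <<'E'
from h import *
z=np.load("w4.npz");w=cam("wrist",{"ee_pos":z["p"],"orientation":z["o"]})
W=lambda u,v:np.array([u,v])/2+[120,80]
T=R.from_rotvec(z["o"]).as_matrix()
for n,u,v,h in [("top+y",402,98,85),("base+y",402,92,32),("fin mid top",402.5,185,85),("base mid",402.5,185,32),("dish",265,180,47),("plate corner",191,297,30),("plate edgeR",461,30,30),("plate edgeR2",460,280,30)]:
    p=atz(w,W(u,v),h); print(n,np.round(p,1),np.round(T.T@(p-z["p"]),1))
M=R.from_euler("z",.2545).as_matrix();c=np.array([642.1,-32.4,85])
print([np.round((proj(w,c+M@np.array(l,float))[0]-[120,80])*2).tolist() for l in [(0,50,0),(0,50,-55),(0,0,0)]])
im=cv2.imread("pics/w4.png"); cv2.imwrite("pics/w4c.png",cv2.resize(im[60:260,330:480],None,fx=4,fy=3,interpolation=2))
E
```

```text
top+y [631.  15.  85.] [ 57.6   2.8 109.5]
base+y [631.4  14.8  32. ] [ 57.3   3.2 162.5]
fin mid top [640.7 -20.6  85. ] [ 20.7   3.1 109.5]
base mid [643.8 -30.6  32. ] [ 10.2   3.6 162.5]
dish [576.8 -42.6  47. ] [ 15.7 -64.2 147.5]
plate corner [ 547.9 -120.7   30. ] [ -52.5 -112.   164.5]
plate edgeR [651.7  50.7  30. ] [ 86.9  32.  164.4]
plate edgeR2 [687.5 -73.6  30. ] [-42.4  35.  164.4]
[[399.0, 95.0], [399.0, 88.0], [399.0, 211.0]]
```

View pics/w4c.png

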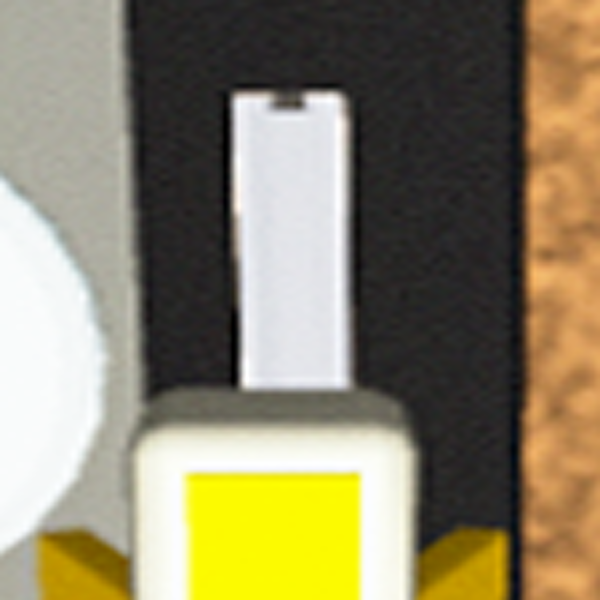

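```bash
python3 -m jog '[[0,0.075,0,0,0,-0.15,0],[0,0,0.2,0,0,0,0],[0,0,0.4,0,0,0,0],[0,0,0.4,0,0,0,0],[0,0,0.4,0,0,0,0],[0,0,0.25,0,0,0,0],[0,0,0.15,0,0,0,0],[0,0,0.05,0,0,0,0],[0,0,0,0,0,0,0],[0,0,0,0,0,0,0]]'
python3 - <<'E'
from h import *
im=optics.get_image("side"); a=im[190:250,300:380,::-1]; 
s=optics.get_image("scene")[190:280,270:350,::-1]
o=np.hstack([cv2.resize(a,(400,300),interpolation=2),cv2.resize(s,(267,300),interpolation=2)]); cv2.imwrite("pics/p5.png",o)
E
```

```text
t: 8.65
ee_pos: [646.9, -40.0, 121.3]
orientation: [1.899, 2.502, 0.001]
ft_force: [0.2, -0.3, -0.3]
width: 18.0
grasp_force: 30.0
```

View pics/p5.png

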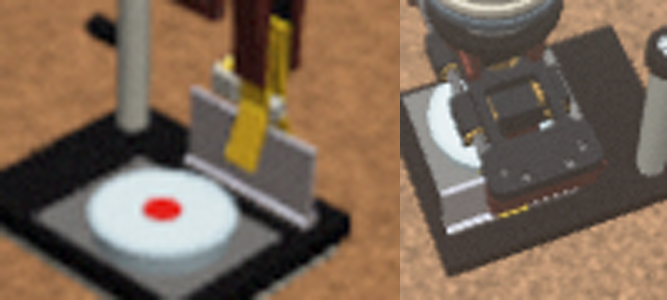

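The side view shows the clip astride the fin, with one jaw on each side. I'll push it down under force watch.

```bash
python3 -m jog '[[0,0,0.05,0,0,0,0],[0,0,0.05,0,0,0,0],[0,0,0.05,0,0,0,0],[0,0,0,0,0,0,0]]'; python3 -m jog '[[0,0,0.05,0,0,0,0],[0,0,0.02,0,0,0,0],[0,0,0,0,0,0,0]]'
```

```text
t: 9.15
ee_pos: [646.2, -40.0, 114.3]
orientation: [-1.899, -2.502, 0.0]
ft_force: [-0.2, 0.3, -0.6]
width: 18.2
grasp_force: 30.0
t: 9.45
ee_pos: [646.7, -40.0, 113.4]
orientation: [1.899, 2.502, 0.001]
ft_force: [-3.1, 0.2, 10.5]
width: 18.1
grasp_force: 30.1
```

```bash
python3 -m jog '[[0,0,0.03,0,0,0,0],[0,0,0,0,0,0,0]]'
```

```text
t: 9.65
ee_pos: [646.8, -40.0, 113.3]
orientation: [1.899, 2.502, 0.001]
ft_force: [-5.8, 0.3, 18.9]
width: 17.5
grasp_force: 30.1
```

```bash
python3 -m jog '[[0,0,0,0,0,0,0.3],[0,0,0,0,0,0,0.5],[0,0,0,0,0,0,0.7],[0,0,0,0,0,0,1],[0,0,0,0,0,0,1],[0,0,0,0,0,0,1],[0,0,0,0,0,0,1],[0,0,0,0,0,0,1],[0,0,0,0,0,0,1]]'
```

```text
t: 10.55
ee_pos: [646.3, -40.0, 110.6]
orientation: [-1.899, -2.502, 0.0]
ft_force: [0.3, -0.2, 0.2]
width: 85.8
grasp_force: 0.0
```

```bash
python3 -m jog '[[0,0,-0.2,0,0,0,1],[0,0,-0.5,0,0,0,1],[0,0,-0.8,0,0,0,1],[0,0,-0.8,0,0,0,1],[0,0,-0.6,0,0,0,1],[0,0,-0.3,0,0,0,1],[0,0,0,0,0,0,1]]'
python3 - <<'E'
from h import *
o=ctrl.get_obs();w=optics.get_image("wrist")[80:280,200:400,::-1]
im=optics.get_image("side"); a=im[170:250,300:380,::-1]
np.savez("w6",p=o["ee_pos"],o=o["orientation"])
cv2.imwrite("pics/p6.png",np.hstack([cv2.resize(a,(400,400),interpolation=2),cv2.resize(w,(400,400),interpolation=2)]))
s=cam("side")
M=R.from_euler("z",.27).as_matrix()
# expected side pixels for handle tops if seated
for l in [(-29,0,59),(29,0,59),(0,35,12)]: print(l,(proj(s,M@np.array(l,float)+[645.5,-40,85])[0]-[300,170])*5)
E
```

```text
t: 11.25
ee_pos: [647.4, -40.1, 240.8]
orientation: [1.897, 2.5, 0.003]
ft_force: [0.1, 0.1, -0.6]
width: 87.8
grasp_force: 0.0
(-29, 0, 59) [229.89960853 155.24400348]
(29, 0, 59) [296.2096045  120.61206221]
(0, 35, 12) [218.3319768  182.26187643]
```

View pics/p6.png

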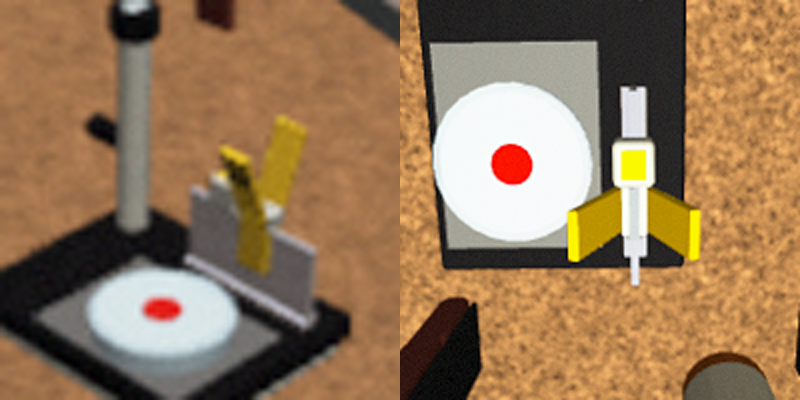

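```bash
python3 -m jog '[[0.3,-0.05,0,0,0,0,1],[0.6,-0.1,0,0,0,0,1],[0.9,-0.15,0,0,0,0,1],[1,-0.18,0,0,0,0,1],[1,-0.18,0,0,0,0,1],[1,-0.18,0,0,0,0,1],[1,-0.18,0,0,0,0,1],[1,-0.18,0,0,0,0,1],[1,-0.18,0,0,0,0,1],[0.8,-0.14,0,0,0,0,1],[0.5,-0.1,0,0,0,0,1],[0.3,-0.03,0,0,0,0,1],[0,0,0,0,0,0,1],[0,0,0,0,0,0,1]]'
python3 -m jog '[[0,0,0,0,0,-0.5,0.5],[0,0,0,0,0,-1,0.5],[0,0,0,0,0,-1,0.5],[0,0,0,0,0,-1,0.5],[0,0,0,0,0,-1,0.5],[0,0,0,0,0,-1,0.5],[0,0,0,0,0,-1,0.5],[0,0,0,0,0,-1,0.5],[0,0,0,0,0,-1,0.5],[0,0,0,0,0,-0.5,0.5],[0,0,0,0,0,-0.35,0.5],[0,0,0,0,0,0,0.5],[0,0,0,0,0,0,0.5]]'
python3 - <<'E'
from h import *
o=ctrl.get_obs();im=optics.get_image("wrist");cv2.imwrite("pics/w7.png",cv2.resize(im[80:380,120:520,::-1],(800,600),interpolation=2))
np.savez("w7",p=o["ee_pos"],o=o["orientation"]);print(o["qpos"])
E
```

```text
t: 12.75
ee_pos: [481.5, 304.0, 238.1]
orientation: [-1.899, -2.503, 0.002]
ft_force: [-0.2, -0.1, -0.7]
width: 88.1
grasp_force: 0.0
t: 14.05
ee_pos: [482.1, 303.5, 238.6]
orientation: [-0.503, -3.101, 0.0]
ft_force: [0.6, -0.5, 0.6]
width: 43.9
grasp_force: 0.0
[ 5.41018477e-01  3.24083806e-01  1.74026369e+00 -7.07775089e-05
  1.07745821e+00 -7.07919979e-01]
```

View pics/w7.png

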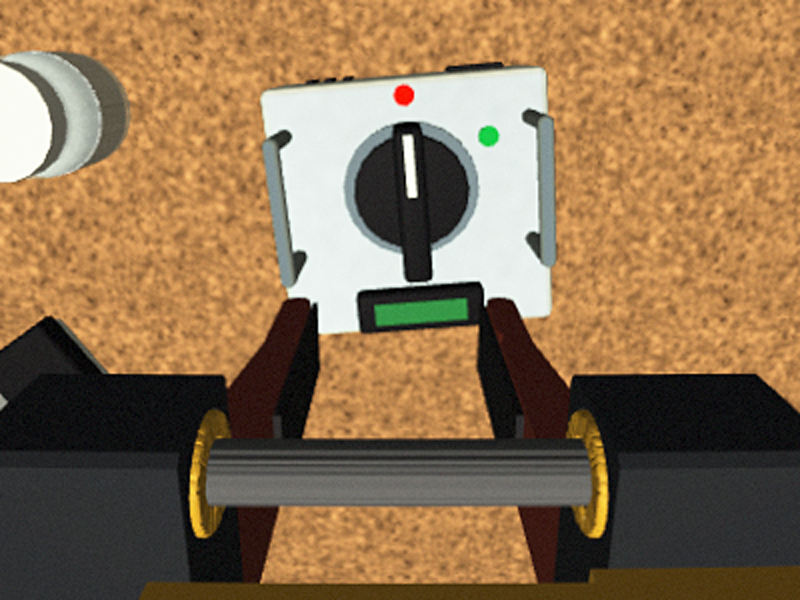

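```bash
python3 - <<'E'
from h import *
z=np.load("w7.npz");w=cam("wrist",{"ee_pos":z["p"],"orientation":z["o"]})
W=lambda u,v:np.array([u,v])/2+[120,80]
T=R.from_rotvec(z["o"]).as_matrix()
for n,u,v,h in [("far",408,126,114),("near",419,278,114),("disc",411.5,190,78),("red",404,95,65),("green",488,136,65),("hoopL1",275,140,107),("hoopL2",290,284,107),("hoopR1",546,115,107),("hoopR2",548,264,107)]:
    p=atz(w,W(u,v),h); print(n,np.round(p,1),np.round(T.T@(p-z["p"]),1))
E
```

```text
far [442.4 322.3 114. ] [ 43.6   5.3 124.6]
near [512.2 305.  114. ] [-28.1  10.9 124.6]
disc [477.8 313.2  78. ] [  7.1   7.8 160.6]
red [431.8 324.4  65. ] [ 54.3   3.9 173.6]
green [465.6 359.5  65. ] [ 33.3  48.  173.6]
hoopL1 [429.9 262.2 107. ] [ 36.4 -55.6 131.6]
hoopL2 [497.7 243.6 107. ] [-33.8 -51.8 131.6]
hoopR1 [458.1 383.3 107. ] [ 48.   68.1 131.6]
hoopR2 [527.5 366.  107. ] [-23.3  73.6 131.6]
```

```bash
python3 -m jog '[[0.19,0.2,0,0,0,0,0.5],[0,0,0.3,0,0,-0.75,0.5],[0,0,0.6,0,0,0,0.5],[0,0,0.8,0,0,0,0.5],[0,0,0.8,0,0,0,0.5],[0,0,0.6,0,0,0,0.5],[0,0,0.4,0,0,0,0.5],[0,0,0.2,0,0,0,0.5],[0,0,0.1,0,0,0,0.5],[0,0,0,0,0,0,0.5]]'
python3 - <<'E'
from h import *
o=ctrl.get_obs();im=optics.get_image("wrist");cv2.imwrite("pics/w8.png",cv2.resize(im[80:380,120:520,::-1],(800,600),interpolation=2))
E
```

```text
t: 15.1
ee_pos: [477.0, 314.7, 86.7]
orientation: [0.377, 3.119, 0.0]
ft_force: [0.5, 0.2, -0.1]
width: 43.8
grasp_force: 0.0
```

View pics/w8.png

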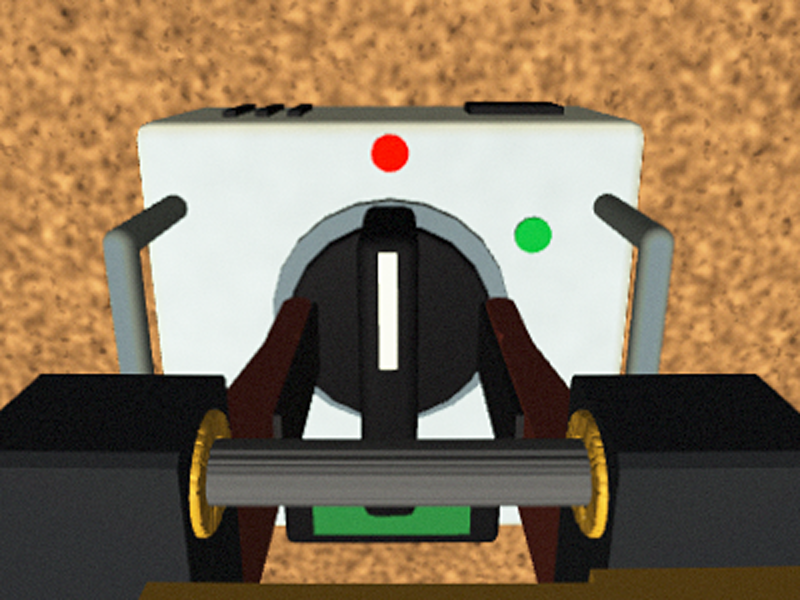

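```bash
python3 -m jog '[[0,-0.03,0,0,0,0,0.5],[0,0,0,0,0,0,0.3],[0,0,0,0,0,0,0],[0,0,0,0,0,0,0],[0,0,0,0,0,0,0],[0,0,0,0,0,0,0],[0,0,0,0,0,0,0]]'; python3 -m jog '[[0,0,0,0,0,0.2,0],[0,0,0,0,0,0.5,0],[0,0,0,0,0,0.7,0],[0,0,0,0,0,0.7,0],[0,0,0,0,0,0,0]]'
```

```text
t: 15.85
ee_pos: [476.6, 312.6, 86.8]
orientation: [-0.377, -3.119, 0.002]
ft_force: [-0.7, -5.2, 5.2]
width: 13.7
grasp_force: 30.0
t: 16.35
ee_pos: [476.7, 312.8, 86.8]
orientation: [-0.718, -3.058, 0.001]
ft_force: [-0.6, -4.6, 6.0]
width: 13.6
grasp_force: 30.0
```

```bash
python3 -m jog '[[0,0,0,0,0,0.7,0],[0,0,0,0,0,0.8,0],[0,0,0,0,0,0.8,0],[0,0,0,0,0,0.8,0],[0,0,0,0,0,0.8,0],[0,0,0,0,0,0.8,0],[0,0,0,0,0,0.8,0],[0,0,0,0,0,0.8,0],[0,0,0,0,0,0.6,0],[0,0,0,0,0,0.5,0],[0,0,0,0,0,0.4,0],[0,0,0,0,0,0,0],[0,0,0,0,0,0,0]]'; python3 -c "
from h import *
print(ctrl.get_obs()['moment'])"
```

```text
t: 17.65
ee_pos: [477.5, 313.5, 86.9]
orientation: [1.87, 2.523, 0.002]
ft_force: [4.2, -2.2, 1.0]
width: 13.9
grasp_force: 30.0
[-0.31157244 -0.61900549  0.00525125]
```

```bash
python3 -m jog '[[0,0,0,0,0,0,0.3],[0,0,0,0,0,0,0.5],[0,0,0,0,0,0,0.5],[0,0,0,0,0,0,0.5],[0,0,-0.3,0,0,0,0.5],[0,0,-0.7,0,0,0,0.5],[0,0,-0.9,0,0,0,0.5],[0,0,-0.9,0,0,0,0.5],[0,0,-0.7,0,0,0,0.5],[0,0,-0.3,0,0,0,0.5],[0,0,0,0,0,0,0.5],[0,0,0,0,0,0,0.5]]'
python3 - <<'E'
from h import *
o=ctrl.get_obs();w=optics.get_image("wrist")[80:380,120:520,::-1]
z=optics.get_image("side")[170:250,300:380,::-1]
np.savez("w9",p=o["ee_pos"],o=o["orientation"])
cv2.imwrite("pics/w9.png",np.hstack([w,cv2.resize(z,(300,300),interpolation=2)]))
E
```

```text
t: 18.85
ee_pos: [476.1, 312.8, 237.8]
orientation: [-1.873, -2.522, 0.002]
ft_force: [0.3, -0.5, -0.7]
width: 43.5
grasp_force: 0.0
```

View pics/w9.png

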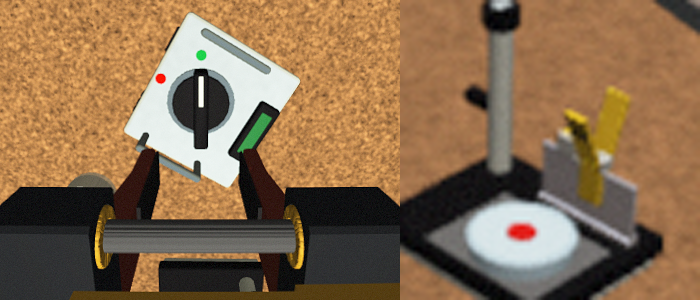

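The pointer at (201,92) lines up with the green dot at (201,55). The yellow clip still sits astride the stage fin, and the gripper is clear of everything.

```bash
python3 -c "
from h import *
print(ctrl.close_job())"
```

```text
the job is handed in; nothing more can be done
None
```

The job is handed in: the yellow clip was released fully down astride the stage fin, then the switch was turned to the green-dot on notch; the blue clip, dish, bottle and jar were not moved.

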